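# Square a test cassette into the corner stop of a reading stage and clamp it

### The arm

A 7-joint arm with a two-finger parallel gripper is mounted at the origin on a cart in front of the work surface, level with it; the furniture and walls round the work are solid. World frame = base frame: x ahead of the robot, y to its left, z up, the work surface at z = 0. Lengths are in m, angles in degrees, forces in N, time in s.
With the tool pointing down it reaches from about 0.425 to 1.025 m from the base axis. Payload 3.6 kg.
Tool frame: the origin (TCP) lies midway between the tips of the shut fingers; the grasp point (between the pads) lies 19 mm behind it; z points along the fingers, y is the line along which they close (so a half turn about z gives the same grasp; the last joint's range is limited). The gripper opens to 85 mm and grips with 20 to 120 N. Pads are 22 mm wide; open, the fingers measure 114 mm over their backs; the gripper's body (76 mm by 85 mm) begins 54 mm behind the grasp point. The pads swing forward as they close: fully open they stand 13 mm farther back than shut.
Start: joints at [63.913, 33.873, 2.773, 92.16, -1.908, 54.013, -1.931], TCP at [0.257, -0.678, 0.231] pointing down, gripper open.
Joint ranges: [-153.93, 153.93], [-27.13, 128.08], [-72.61, 78.16], [10.71, 143.7], [-87.88, 267.88], [4.46, 118.87], [-176.78, 176.78]. Speed limits (degrees/s): [147.25, 147.25, 180, 180, 180, 180, 180].

### API

Orientations are given as [roll, pitch, yaw] about the fixed x, y, z axes, in that order (R = Rz(yaw) Ry(pitch) Rx(roll)).
In Python, from workcell import r gives the robot as it stands.
- The arm moves only by the tool send_rows, never from a script. Its argument "increments" is a list that holds one entry, the list of rows, each a list of 5 numbers: the shift along the tool's x, y, z in cm, then the turn about the tool's z in degrees, then the closure, from 0 (fully open) to 1 (shut). A call has 1 to 12 rows; each row is the pose to reach, as a shift and turn from the pose commanded when the call began, along the tool's axes at that moment; what a row does not reach only later rows make up. A row lasts 1/10 s, in which the tool goes at most 50 mm and 8.59 degrees, less where a joint would pass 70% of its speed; a pose out of reach is approached as far as the arm can. A call with a gripper value outside its range is refused whole. The fingers move at their own pace and stop on an object; "newtons" is the grip in N (left out, the last holds). Time passes only in rows, so rows that repeat a pose let the fingers close. It gives the time, the measured TCP pose, the force, the opening and the grip force at its end, in the units of the state.
- r.observe(): the state, without advancing time (a new reading comes with each control period).
- r.get_image(name): name is "side" or "top" or "wrist"; returns a dict with "frame" (420x560x3 uint8, red, green, blue), "fx", "fy", "cx", "cy" (pixels), "camera_from_world" (4x4, takes a point from world to camera coordinates). Camera axes: x right, y down, z forward; pixel columns grow to the right and rows downward; lengths in m; the calibration is good to about 2 mm. A picture is of the moment at which its call begins. There is no depth.
- r.sign_off(): hands the job in; it is judged then, once.
The state is a dict: "clock": time; "qpos": joint angles; "joint_vel": joint speeds; "joint_efforts": joint torques, N m; "eef_pos": TCP position; "orientation": TCP orientation; "ft_force": force on the tool from outside, world axes, zero at the start; "ft_torque": the same for the moment, N m; "opening": opening from 0.0 (shut) to 1.0 (fully open); "finger_force": force on a finger pad.
Only numpy, scipy, OpenCV 4.12 (cv2) and the standard library are available. Lean on these libraries where they do the work, as an engineer would, in place of code of your own. Each camera call takes 0.05 s, during which the arm holds its last target. There are 200 camera calls.

### The job

Slide the white test cassette that lies on the black stage plate into the corner between the two metal rails, without lifting it off the plate: one long side flat along the long rail and one end against the short rail, no gap at either. Then, with the cassette square in the corner, tip the red-knobbed clamp arm over so that its foot comes down on the cassette and holds it, and leave the vials, the pouch and the marker alone.

Things in the scene. Friction and masses are not known exactly. Their poses are not given: they have to be found in the camera images.
- stage: Fixed reading stage: black plate 140 (x) x 240 (y) x 12 mm; origin at the centre of its underside, z up; plate top 12 mm above it. Two aluminium rails on it form the corner. The plate is flat and bare elsewhere, except for the clamp post behind the short rail (36 x 26 mm, 32 mm high above the plate top).
- long_rail (a point): Middle of the top front edge of the long rail (8 mm high above the plate top, 10 mm thick), at stage x=+45, y=-28, z=+20 mm. It runs along the stage's y from y=-110 to +53 mm; its face, at x=+45 mm, looks to the stage's -x. Axes as the stage.
- short_rail (a point): Middle of the top front edge of the short rail (8 mm high above the plate top, 8 mm thick), at stage x=+27, y=+45, z=+20 mm. It runs along the stage's x from x=0 to +55 mm; its face, at y=+45 mm, looks to the stage's -y. Axes as the stage.
- corner_seat (a point): Point on the stage where the cassette's centre is when the cassette sits fully in the corner (10 mm from the long rail's face, 35 mm from the short rail's face, 2 mm above the plate top); stage position x=+35, y=+10, z=+14 mm; axes as the stage.
- cassette_center (a point): Centre (half-way up) of the loose white test cassette, a flat plastic bar 70 x 20 x 4 mm (12 g) lying on the plate, never in the corner at the start; x along its length, y across, z up. Its length lies within about 0.4 rad of the stage's y. Either end may go against the short rail.
- clamp_hinge (a point): Axis of the clamp arm on its post, at stage x=+35, y=+98, z=+36 mm; the axis runs along the stage's x. Axes as the stage.
- clamp_knob (a point): Centre of the red ball knob (20 mm diameter) at the tip of the steel clamp arm, 82 mm from the hinge axis. The arm is 13 mm wide and 7 mm thick, with a foot 66 mm from the hinge that reaches 20 mm below the arm's middle when shut.
- clamp (a joint): Clamp arm angle, rad: 0 = down, arm level along the stage's -y, foot on a cassette in the corner; grows as it rises; 1.57 upright; 1.95 leaning back to +y (stop). Starts at 1.4 to 1.85, held by friction. A push of under 1 N at the knob from its +y side tips it to -y; below about 1.1 it sinks by itself, damped, in 1 to 3 s and rests with some 0.5 N on the cassette.
- orange_vial: Small vial with an orange cap, 29 mm diameter, 56 mm high, standing on the bench; origin at its underside. A bystander.
- red_vial: Small vial with a red cap, 29 mm diameter, 56 mm high, standing on the bench; origin at its underside. A bystander.
- pouch: Silver pouch 98 x 62 x 8 mm lying on the bench; origin at its underside. A bystander.
- marker: White marker pen with a blue cap, 140 mm long along y, 13 mm thick, lying on the bench; origin at its underside. A bystander.
- cassette: The same cassette's body; origin at the centre of its underside, axes as point cassette_center.

How it is judged:
By the outcome, as a careful person would: the job done as asked, in the order asked, and still so for the second after the job is handed in, with the robot touching nothing.
It also fails if it takes over 64 s, if anything falls off the work surface, if the arm or the gripper's body presses on something with over 40 N, if the wrist force passes 120 N, or if a joint passes its speed limit or range.

## Working session

There is one attempt and no reset: what is moved stays moved. The work goes in short steps, Python scripts to look and compute and a tool call to move; the robot and the scene stay as the last step left them, time stands still between calls to the robot, and variables do not carry over. Pictures are saved under pics/ and viewed, at most 12 in all, crops included, and the job is handed in when it is done.

Besides the shell and the picture viewer there is one more tool, called after ">>>" by a JSON object that holds its "name" and its "arguments". send_rows: Moves the arm, as the interface text tells. Its arguments: {"type":"object","properties":{"increments":{"type":"array"},"newtons":{"type":"number"}},"required":["increments"]}

```bash
mkdir -p pics
cat > h.py <<'E'
import numpy as np, cv2
from workcell import r
def shot(n,f):
    im=r.get_image(n); cv2.imwrite('pics/'+f,im['frame'][:,:,::-1]); np.save('pics/'+f[:-4]+'.npy',im,allow_pickle=True); return im
def ray(im,u,v,z):
    T=np.array(im['camera_from_world']);R=T[:3,:3];c=-R.T@T[:3,3]
    d=R.T@np.array([(u-im['cx'])/im['fx'],(v-im['cy'])/im['fy'],1]); return c+d*(z-c[2])/d[2]
def proj(im,p):
    T=np.array(im['camera_from_world']);q=T[:3,:3]@np.array(p)+T[:3,3]
    return im['fx']*q[0]/q[2]+im['cx'],im['fy']*q[1]/q[2]+im['cy']
def load(f): return np.load('pics/'+f+'.npy',allow_pickle=True).item()
E
python3 - <<'E'
from h import *
a=shot('top','t0.png');b=shot('side','s0.png')
cv2.imwrite('pics/both.png',cv2.resize(np.vstack([a['frame'],b['frame']])[:,:,::-1],(400,600)))
for i in(a,b):
    T=np.array(i['camera_from_world']);print(-T[:3,:3].T@T[:3,3],i['fx'])
print(r.observe())
E
```

```text
[0.39967549 0.02350282 1.39868144] 418.70438810674875
[-0.03431443  0.88734724  0.6848854 ] 427.47629042362126
{'clock': 0.1, 'qpos': array([63.91421877, 33.92011973,  2.76857198, 92.23118664, -1.90713342,
       54.01332855, -1.9301872 ]), 'joint_vel': array([ 0.00792332, -0.04013943, -0.02253661, -0.11752541,  0.0936543 ,
        0.0711644 , -0.0283384 ]), 'joint_efforts': array([ 4.31168766e-03, -5.49989605e+01,  1.55347757e+00, -1.98823357e+01,
        9.80319368e-03,  3.81712351e-03,  3.24380927e-06]), 'eef_pos': array([ 0.25632916, -0.67734837,  0.23024619]), 'orientation': array([-1.79881730e+02,  7.79398999e-03,  2.07335478e+01]), 'ft_force': array([ 0.0495207 , -0.3715906 , -0.25085163]), 'ft_torque': array([-0.01437491,  0.02539673, -0.01826133]), 'finger_force': 0.0, 'opening': 1.0015888321795372}
```

View pics/t0.png

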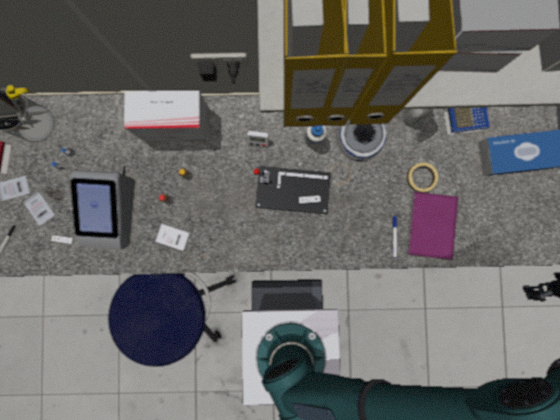

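View pics/s0.png

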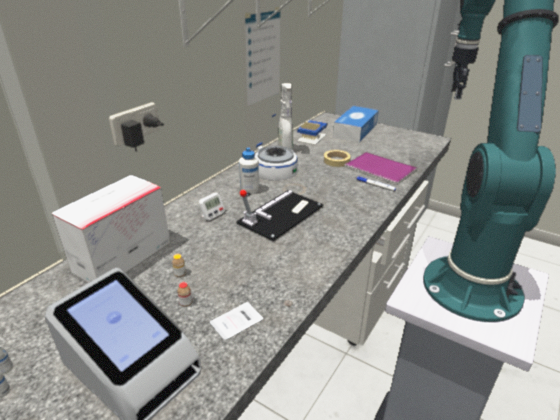

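The top view shows the plate at about (257–330, 167–214), the cassette at (310,200), the rail corner near (280,175) and the red knob at (257,171). The side view shows the knob at (244,194). Next I'll measure these.

Run:
```python
from h import *
a=load('t0');b=load('s0')
f=a['frame'];g=f.max(2)
x0,y0,x1,y1=240,150,345,230
c=f[y0:y1,x0:x1]
cv2.imwrite('pics/t0c.png',cv2.resize(c[:,:,::-1],None,fx=7,fy=7,interpolation=cv2.INTER_CUBIC))
m=(g[y0:y1,x0:x1]<50).astype(np.uint8)
m=cv2.morphologyEx(m,cv2.MORPH_CLOSE,np.ones((9,9)))
cn=max(cv2.findContours(m,0,2)[0],key=cv2.contourArea)
box=cv2.boxPoints(cv2.minAreaRect(cn))+[x0,y0]
print('plate');P=np.array([ray(a,*p,.012) for p in box]);print(box,P.round(4),P.mean(0))
print(np.linalg.norm(P-np.roll(P,1,0),axis=1))
w=(f[y0:y1,x0:x1].min(2)>130).astype(np.uint8)
for k in cv2.findContours(w,0,2)[0]:
    if cv2.contourArea(k)>10:
        q=cv2.boxPoints(cv2.minAreaRect(k))+[x0,y0];Q=np.array([ray(a,*p,.016) for p in q]);print('white',q.mean(0),Q.round(4).tolist(),Q.mean(0))
for im,(u0,v0,u1,v1) in((a,(245,160,270,185)),(b,(230,180,260,230))):
    h=im['frame'][v0:v1,u0:u1].astype(int);mm=(h[:,:,0]>110)&(h[:,:,1]<70);ys,xs=np.nonzero(mm);u,v=xs.mean()+u0,ys.mean()+v0
    p=ray(im,u,v,.12);q=ray(im,u,v,.06);print('knob',u,v,mm.sum(),q,p)
```

```text
plate
[[299.00969315 179.13886261]
 [314.03661346 161.85791302]
 [338.59635925 183.2142067 ]
 [323.56943512 200.49515533]] [[ 0.5814 -0.0428  0.012 ]
 [ 0.6384 -0.0944  0.012 ]
 [ 0.5648 -0.1741  0.012 ]
 [ 0.5082 -0.1225  0.012 ]] [ 0.5732165 -0.1084301  0.012    ]
[0.10818709 0.07689227 0.10846537 0.07658428]
white [309.5 199. ] [[0.5246, -0.0412, 0.016], [0.5231, -0.1107, 0.016], [0.5032, -0.1101, 0.016], [0.5047, -0.0407, 0.016]] [ 0.51390946 -0.0756649   0.016     ]
white [302.  179.5] [[0.6064, 0.03, 0.016], [0.6027, -0.1362, 0.016], [0.5526, -0.1347, 0.016], [0.5562, 0.0311, 0.016]] [ 0.57946569 -0.05243772  0.016     ]
knob 256.0416666666667 170.875 24 [0.60495229 0.09732642 0.06      ] [0.59575174 0.09401763 0.12      ]
knob 242.9 193.26666666666668 30 [0.65498122 0.02051808 0.06      ] [0.5887967  0.10374894 0.12      ]
```

View pics/t0c.png

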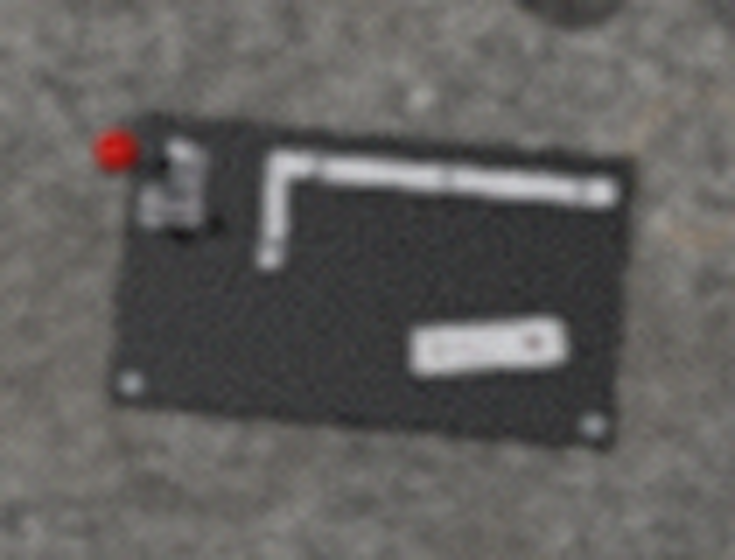

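The crop shows the plate corners clearly: TL (137,115), TR (635,158), BR (615,448), BL (112,405) in crop pixels. The cassette is tilted about 3° the other way from the stage. I'll set out now and refine with the wrist camera.

>>> {"name": "send_rows", "arguments": {"increments": [[[3.4, -3.5, 0, -5.3, 0], [6.8, -7, 0, -10.6, 0], [10.2, -10.5, 0, -16, 0], [13.6, -14, 0, -21.3, 0], [17, -17.5, 0, -26.6, 0], [20.4, -21, 0, -32, 0], [23.8, -24.5, 0, -37.3, 0], [27.2, -28, 0, -42.6, 0], [30.6, -31.5, 0, -48, 0], [34, -35, 0, -53.3, 0], [37.4, -38.5, 0, -58.6, 0], [40.8, -42, 0, -64.4, 0]]]}}

```text
clock: 1.3
eef_pos: [0.4897, -0.139, 0.2312]
orientation: [-180.0, 0.0, 85.3]
ft_force: [0.1, 0.7, -0.2]
opening: 0.996
finger_force: 0.0
```

Run:
```python
from h import *
o=r.observe();print(o['clock'],o['eef_pos'],o['orientation'])
w=shot('wrist','w1.png');a=load('t0')
C=np.array([[137,115],[635,158],[615,448],[112,405]])/7-.43+[240,150]
P=np.array([ray(a,*p,.012) for p in C]);print(P.round(4),P.mean(0),np.linalg.norm(P-np.roll(P,1,0),axis=1))
for p in(P.mean(0),[.514,-.076,.016]):print(proj(w,p))
```

```text
1.3 [ 0.4896884  -0.13904945  0.23120551] [-1.79984150e+02  1.23506230e-02  8.53476682e+01]
[[ 0.6285  0.0893  0.012 ]
 [ 0.6026 -0.1476  0.012 ]
 [ 0.4645 -0.134   0.012 ]
 [ 0.49    0.1037  0.012 ]] [ 0.5464171 -0.0221444  0.012    ] [0.13922315 0.2383019  0.13869101 0.23905613]
(np.float64(324.85474695072816), np.float64(59.18069446770173))
(np.float64(295.78068702118344), np.float64(118.46066031022393))
```

View pics/w1.png

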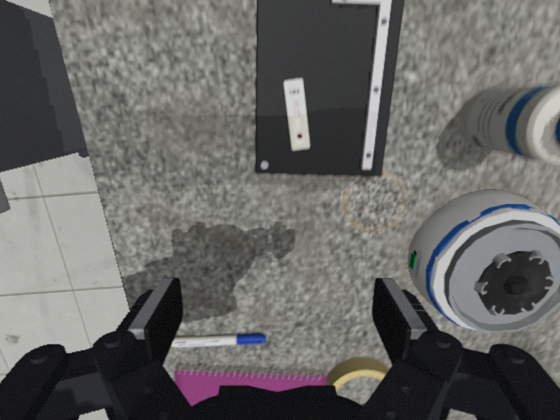

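The wrist view shows the cassette at (297,114), the long rail from (385,0) to (367,170) and the plate's lower edge at row 173. I'll measure from this view.

```bash
cat >> h.py <<'E'
def wmeas(im,lo=(0.45,-.15),hi=(.63,.09),z=.016,thr=140):
    # white cassette-like blob on plate, nearest 70x20
    m=(im['frame'].min(2)>thr).astype(np.uint8); out=[]
    for k in cv2.findContours(m,0,1)[0]:
        if cv2.contourArea(k)<60: continue
        W=np.array([ray(im,*p,z)[:2] for p in k[:,0].astype(float)])*1000
        (c,s,an)=cv2.minAreaRect(W.astype(np.float32)); c=np.array(c)/1000
        if lo[0]<c[0]<hi[0] and lo[1]<c[1]<hi[1]:
            q=cv2.boxPoints((c*1000,s,an)); e=q[1]-q[0] if np.linalg.norm(q[1]-q[0])>np.linalg.norm(q[2]-q[1]) else q[2]-q[1]
            if e[1]<0:e=-e
            out.append((c.round(4),np.round(s,1),round(float(np.degrees(np.arctan2(-e[0],e[1]))),2)))
    return out
E
python3 - <<'E'
from h import *
w=load('w1')
for t in (130,150): print(wmeas(w,thr=t,z=.016)); print(wmeas(w,thr=t,z=.02))
# stage lower corner pixels and rail
print([ray(w,u,v,.012).round(4) for u,v in((256,174),(382,176))])
g=w['frame'].min(2)
for v in range(20,171,30): 
    row=g[v,350:410].astype(int); i=np.nonzero(row>110)[0]; print(v,i.min()+350,i.max()+350,ray(w,i.min()+349.5,v,.02).round(4))
E
```

```text
[(array([ 0.6147, -0.1409]), array([29.6, 40.4]), 23.74), (array([ 0.6232, -0.0698]), array([11.5, 21.1]), 36.68), (array([ 0.5152, -0.0725]), array([19.9, 70.1]), 3.33), (array([ 0.5752, -0.0541]), array([158.8,  55. ]), -4.67)]
[(array([ 0.6134, -0.14  ]), array([29.3, 39.9]), 23.74), (array([ 0.6218, -0.0696]), array([11.3, 20.9]), 36.68), (array([ 0.515 , -0.0723]), array([19.7, 69.3]), 3.33), (array([ 0.6294, -0.045 ]), array([11.9, 15.8]), 28.81), (array([ 0.5743, -0.0542]), array([157. ,  54.4]), -4.67)]
[(array([ 0.5152, -0.0723]), array([19.4, 68.9]), 3.55), (array([ 0.5817, -0.0541]), array([157.7,  41.9]), -4.67)]
[(array([ 0.515 , -0.0722]), array([19.2, 68.1]), 3.55), (array([ 0.6289, -0.0445]), array([ 7.4, 12. ]), 40.98), (array([ 0.5808, -0.0542]), array([155.9,  41.5]), -4.67)]
[array([ 0.4669, -0.1314,  0.012 ]), array([ 0.605 , -0.1448,  0.012 ])]
20 378 409 [0.5956 0.0066 0.02  ]
50 375 409 [ 0.5931 -0.0187  0.02  ]
80 372 409 [ 0.5905 -0.0454  0.02  ]
110 368 409 [ 0.5867 -0.0734  0.02  ]
140 365 409 [ 0.5837 -0.1031  0.02  ]
170 383 409 [ 0.603  -0.1363  0.02  ]
```

>>> {"name": "send_rows", "arguments": {"increments": [[[3.5, -0.8, 0, 0.7, 1], [6.9, -1.5, 0, 1.4, 1], [6.9, -1.5, 4, 1.4, 1], [6.9, -1.5, 8, 1.4, 1], [6.9, -1.5, 12, 1.4, 1], [6.9, -1.5, 15, 1.4, 1], [6.9, -1.5, 17, 1.4, 1], [6.9, -1.5, 18.5, 1.4, 1], [6.9, -1.5, 19.5, 1.4, 1], [6.9, -1.5, 19.5, 1.4, 1], [6.9, -1.5, 19.5, 1.4, 1]]], "newtons": 20}}

```text
clock: 2.45
eef_pos: [0.4806, -0.0709, 0.0365]
orientation: [180.0, 0.0, 83.7]
ft_force: [0.0, 1.3, -0.8]
opening: -0.001
finger_force: 0.0
```

Run:
```python
from h import *
o=r.observe();print(o['clock'],o['eef_pos'],o['orientation'],o['opening'])
w=shot('wrist','w2.png')
O=np.array([.5477,-.0205]);ex=np.array([.9943,-.1063]);ey=np.array([.1063,.9943])
for n,c,*q in [('tcp',o['eef_pos'][:2])]+[('c',)+x for x in wmeas(w)]: print(n,c,(c-O)@ex,(c-O)@ey,q)
```

```text
2.45 [ 0.48063123 -0.07089772  0.03651402] [1.79986364e+02 3.10783394e-03 8.37229386e+01] -0.0013439484024943397
tcp [ 0.48063123 -0.07089772] -0.06132919661859624 -0.05723986433248397 []
c [ 0.4582 -0.0618] -0.08459965999999997 -0.05057844 [array([10.2,  4. ]), -27.54]
c [ 0.4666 -0.0471] -0.07781014999999995 -0.03506931 [array([9.6, 4.3]), -44.47]
c [ 0.5152 -0.0734] -0.026691479999999976 -0.05605322 [array([19.4, 70. ]), 3.16]
c [ 0.4555 -0.0356] -0.09006932999999995 -0.024814789999999993 [array([13.3,  6.9]), -12.96]
c [ 0.6142 -0.0454] 0.06876782 -0.01768912 [array([7.2, 5.1]), -6.27]
c [ 0.4619 -0.0239] -0.08494951999999999 -0.01250116 [array([ 4.3, 10.4]), 5.22]
c [ 0.4538 -0.0208] -0.09333287999999998 -0.010279859999999997 [array([7.6, 4.8]), -52.75]
c [ 0.5964 -0.1194] 0.058935480000000075 -0.09315945999999999 [array([ 80.4, 177.2]), 8.82]
c [ 0.4579 -0.011 ] -0.09029799 -9.988999999999761e-05 [array([7.1, 6.3]), -9.93]
c [ 0.4571 -0.0014] -0.09211390999999995 0.009360350000000005 [array([4. , 6.2]), 20.78]
c [ 0.6191 -0.0159] 0.07050404000000002 0.012163600000000002 [array([33.5,  8.7]), -6.55]
c [ 0.5742 -0.0528] 0.02978244000000008 -0.029298939999999985 [array([165.5,  56. ]), -6.36]
```

View pics/w2.png

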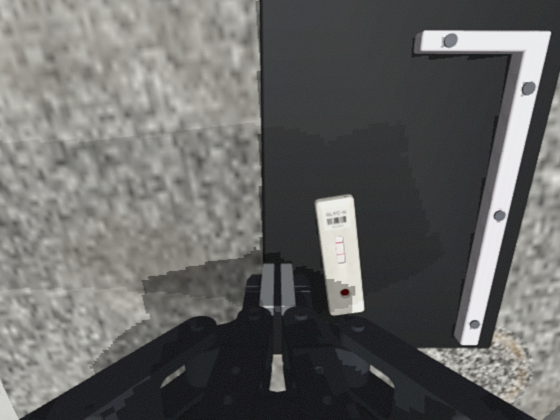

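The wrist view shows the shut fingertips at (277,285), left of the cassette, whose centre is at (340,255). The rails are clear to the right. I'll lower beside it and start the push.

>>> {"name": "send_rows", "arguments": {"increments": [[[0, 0, 1.0, 0, 1], [0, 0, 1.6, 0, 1], [0, 0, 2.0, 0, 1], [0, 0, 2.2, 0, 1], [0, 0, 2.25, 0, 1]]]}}

```text
clock: 3.0
eef_pos: [0.4803, -0.0708, 0.0135]
orientation: [-180.0, 0.0, 83.7]
ft_force: [0.2, 0.5, 0.5]
opening: 0.003
finger_force: 0.0
```

>>> {"name": "send_rows", "arguments": {"increments": [[[0, 0.6, 0, 0, 1], [0, 1.2, 0, 0, 1], [0, 1.8, 0, 0, 1], [0, 2.4, 0, 0, 1], [0, 3.0, 0, 0, 1], [0, 3.6, 0, 0, 1], [0, 4.2, 0, 0, 1], [0, 4.8, 0, 0, 1], [0, 5.4, 0, 0, 1], [0, 6.0, 0, 0, 1], [0, 6.5, 0, 0, 1], [0, 6.8, 0, 0, 1]]]}}

```text
clock: 4.2
eef_pos: [0.5487, -0.0783, 0.0138]
orientation: [180.0, -0.0, 83.7]
ft_force: [-1.0, -0.4, 0.1]
opening: -0.004
finger_force: 0.0
```

```bash
cat >> h.py <<'E'
O=np.array([.5477,-.0205]);ex=np.array([.9943,-.1063]);ey=np.array([.1063,.9943])
def rep(f,thr=140):
    o=r.observe();c=o['eef_pos'][:2]
    print(o['clock'],o['eef_pos'].round(4),'tcp stage mm',(1e3*(c-O)@ex).round(1),(1e3*(c-O)@ey).round(1),o['orientation'][2],o['ft_force'].round(2))
    w=shot('wrist',f)
    for c,s,an in wmeas(w,thr=thr):
        if max(s)>50:print('blob',c,s,an,'stage',(1e3*(c-O)@ex).round(1),(1e3*(c-O)@ey).round(1))
E
python3 -c "
from h import *
rep('w3.png')"
```

```text
4.2 [ 0.5487 -0.0783  0.0138] tcp stage mm 7.2 -57.4 83.72679842046747 [-0.97 -0.44  0.07]
blob [ 0.4578 -0.0041] [64.7 31.5] -21.12 stage -91.1 6.8
blob [ 0.5751 -0.0363] [132.5  55.9] -6.42 stage 28.9 -12.8
```

View pics/w3.png

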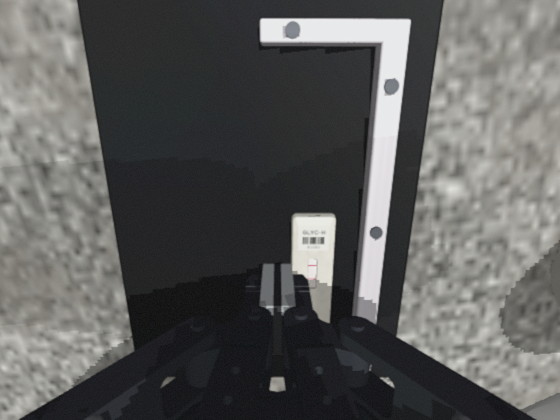

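The cassette is now flush with the finger, with edges at columns 293–335 on row 230. The rail face is at about column 365. I'll compute the gap.

Run:
```python
from h import *
w=load('w3');g=w['frame'].min(2).astype(int)
for v in (222,232,245,258): print(v,g[v,285:385:4].tolist())
for v in (222,245):
    m=np.nonzero(g[v,285:345]>100)[0]+285; k=np.nonzero(g[v,345:400]>100)[0]+345
    for u,z in((m.min()-.5,.016),(m.max()+.5,.016),(k.min()-.5,.02)):
        p=ray(w,u,v,z)[:2]; print(v,u,((p-O)@ex*1e3).round(1),((p-O)@ey*1e3).round(1))
```

```text
222 [35, 24, 186, 220, 227, 225, 227, 225, 226, 229, 228, 227, 214, 29, 43, 39, 36, 41, 35, 84, 148, 224, 221, 221, 220]
232 [37, 28, 187, 210, 224, 178, 217, 191, 210, 191, 200, 220, 216, 33, 34, 40, 38, 35, 32, 84, 188, 184, 98, 98, 100]
245 [39, 36, 194, 211, 224, 224, 217, 216, 217, 223, 225, 214, 192, 34, 40, 41, 39, 40, 36, 88, 215, 220, 219, 218, 218]
258 [34, 30, 202, 210, 211, 210, 212, 212, 208, 211, 212, 213, 158, 33, 36, 36, 33, 32, 67, 119, 222, 217, 219, 218, 219]
222 291.5 14.0 -26.8
222 335.5 33.7 -26.8
222 364.5 45.5 -25.4
245 291.5 14.2 -38.0
245 334.5 33.8 -38.0
245 361.5 45.1 -36.3
```

>>> {"name": "send_rows", "arguments": {"increments": [[[0, 0.4, 0, 0, 1], [0, 0.8, 0, 0, 1], [0, 1.0, 0, 0, 1], [0, 1.15, 0, 0, 1], [0, 1.2, 0, 0, 1]]]}}

```text
clock: 4.75
eef_pos: [0.5601, -0.0796, 0.0138]
orientation: [-180.0, 0.0, 83.7]
ft_force: [0.4, -0.5, 0.4]
opening: -0.001
finger_force: 0.0
```

>>> {"name": "send_rows", "arguments": {"increments": [[[0, 0.05, 0, 0, 1], [0, 0.1, 0, 0, 1], [0, 0.1, 0, 0, 1]]]}}

```text
clock: 5.05
eef_pos: [0.5604, -0.0796, 0.0137]
orientation: [-179.9, 0.0, 83.7]
ft_force: [-0.9, 0.9, 0.5]
opening: 0.001
finger_force: 0.4
```

>>> {"name": "send_rows", "arguments": {"increments": [[[0, 0.1, 0, 0, 1], [0, 0.2, 0, 0, 1], [0, 0.2, 0, 0, 1]]]}}

```text
clock: 5.35
eef_pos: [0.5606, -0.0797, 0.0135]
orientation: [-179.7, 0.0, 83.7]
ft_force: [-5.4, 1.2, 3.6]
opening: -0.003
finger_force: 2.6
```

>>> {"name": "send_rows", "arguments": {"increments": [[[0, -0.5, 0, 0, 1], [0, -1.0, 0, 0, 1], [0, -1.0, -2, 0, 1], [0, -1.0, -4, 0, 1], [-2.5, 0.2, -4, 0, 1], [-5.5, 1.4, -4, 0, 1], [-5.5, 1.4, -4, 0, 1]]]}}

```text
clock: 6.05
eef_pos: [0.5732, -0.1427, 0.0544]
orientation: [179.7, 0.2, 83.3]
ft_force: [-0.5, -0.3, 0.6]
opening: 0.0
finger_force: 0.0
```

Run:
```python
from h import *
rep('w4.png')
w=load('w4');g=w['frame'].min(2).astype(int)
for y in (-93,-90,-60,-35): print(proj(w,list(O+.035*ex+y/1e3*ey)+[.016]))
```

```text
6.05 [ 0.5732 -0.1427  0.0544] tcp stage mm 38.4 -118.8 83.3006961332721 [-0.53 -0.34  0.58]
blob [ 0.5829 -0.0761] [118.5  30.1] -6.44 stage 40.9 -51.5
blob [ 0.4654 -0.039 ] [73.8 37.9] -21.65 stage -79.9 -27.1
(np.float64(269.8754551562097), np.float64(205.2121586240702))
(np.float64(269.78477408772505), np.float64(200.13072107159496))
(np.float64(268.82377969857276), np.float64(146.28008765533082))
(np.float64(267.9394179954241), np.float64(96.72367148765271))
```

View pics/w4.png

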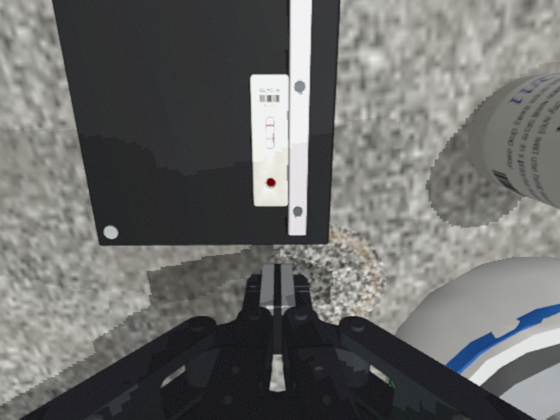

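The cassette lies flush along the long rail, rows 76–206, with its near end at stage y≈-93. I'll let the arm settle and re-read.

>>> {"name": "send_rows", "arguments": {"increments": [[[0, 0, 0, 0, 1], [0, 0, 0, 0, 1]]]}}

```text
clock: 6.3
eef_pos: [0.5709, -0.1347, 0.0537]
orientation: [180.0, -0.0, 83.8]
ft_force: [1.1, 0.5, -0.2]
opening: 0.007
finger_force: 0.0
```

>>> {"name": "send_rows", "arguments": {"increments": [[[0, -0.1, 1.5, 0, 1], [0, -0.1, 2.8, 0, 1], [0, -0.1, 3.5, 0, 1], [0, -0.1, 3.9, 0, 1], [0, -0.1, 3.93, 0, 1], [0, -0.1, 3.93, 0, 1]]]}}

```text
clock: 6.9
eef_pos: [0.5699, -0.1359, 0.0143]
orientation: [-180.0, 0.0, 83.7]
ft_force: [-0.4, 0.6, -0.4]
opening: 0.001
finger_force: 0.0
```

>>> {"name": "send_rows", "arguments": {"increments": [[[0.6, 0, 0, 0, 1], [1.2, 0, 0, 0, 1], [1.8, 0, 0, 0, 1], [2.4, 0, 0, 0, 1], [3.0, 0, 0, 0, 1], [3.6, 0, 0, 0, 1], [4.2, 0, 0, 0, 1], [4.8, 0, 0, 0, 1], [5.4, 0, 0, 0, 1], [6.0, 0, 0, 0, 1], [6.4, 0, 0, 0, 1], [6.7, 0, 0, 0, 1]]]}}

```text
clock: 8.1
eef_pos: [0.5773, -0.0691, 0.0146]
orientation: [180.0, 0.0, 83.7]
ft_force: [0.0, -1.1, 3.9]
opening: 0.001
finger_force: 2.0
```

Run:
```python
from h import *
rep('w5.png')
```

```text
8.1 [ 0.5773 -0.0691  0.0146] tcp stage mm 34.6 -45.2 83.74225220786086 [ 0.05 -1.07  3.94]
blob [ 0.583  -0.0249] [68.5 19.3] -6.49 stage 35.6 -0.6
blob [ 0.5764 -0.0203] [99.5 56. ] -6.25 stage 28.5 3.2
```

View pics/w5.png

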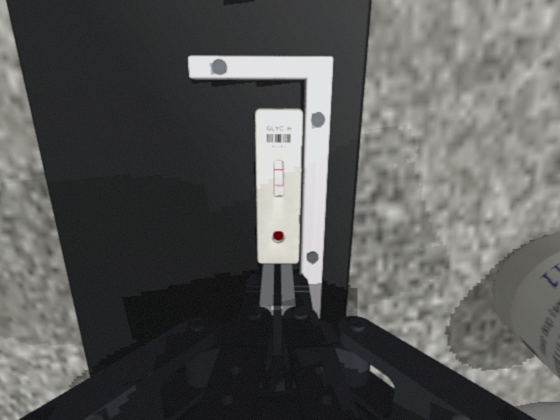

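The cassette slid along the rail, spanning (256–302, 108–263), with the short rail's face at about row 80. About 10.5 mm remains.

>>> {"name": "send_rows", "arguments": {"increments": [[[0.4, 0, 0, 0, 1], [0.8, 0, 0, 0, 1], [0.95, 0, 0, 0, 1], [1.05, 0, 0, 0, 1], [1.1, 0, 0, 0, 1]]]}}

```text
clock: 8.65
eef_pos: [0.5784, -0.0586, 0.0145]
orientation: [180.0, 0.0, 83.7]
ft_force: [-0.3, -2.9, 4.8]
opening: 0.001
finger_force: 2.5
```

>>> {"name": "send_rows", "arguments": {"increments": [[[0.05, 0, 0, 0, 1], [0.1, 0, 0, 0, 1], [0.1, 0, 0, 0, 1]]]}}

```text
clock: 8.95
eef_pos: [0.5785, -0.0581, 0.0145]
orientation: [-180.0, 0.0, 83.7]
ft_force: [0.1, -3.7, 4.6]
opening: 0.002
finger_force: 3.0
```

>>> {"name": "send_rows", "arguments": {"increments": [[[0.1, 0, 0, 0, 1], [0.15, 0, 0, 0, 1], [0.15, 0, 0, 0, 1]]]}}

```text
clock: 9.25
eef_pos: [0.5784, -0.058, 0.0145]
orientation: [-180.0, 0.1, 83.6]
ft_force: [-1.1, -4.9, 6.2]
opening: 0.003
finger_force: 3.9
```

Run:
```python
from h import *
rep('w6.png')
w=load('w6');cv2.imwrite('pics/w6c.png',cv2.resize(w['frame'][60:300,160:380][:,:,::-1],None,fx=2.4,fy=2.4,interpolation=cv2.INTER_CUBIC))
```

```text
9.25 [ 0.5784 -0.058   0.0145] tcp stage mm 34.5 -34.0 83.63985565209761 [-1.06 -4.91  6.22]
blob [ 0.577  -0.0143] [86.9 56.1] -6.34 stage 28.5 9.3
```

View pics/w6c.png

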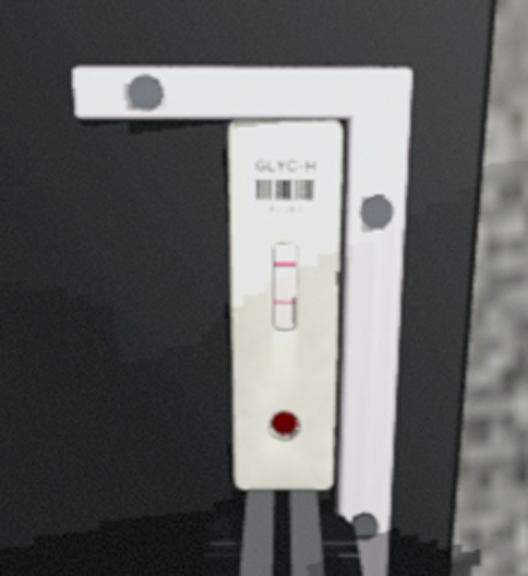

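The cassette's end now meets the short rail, with only a thin shaded line beside the long rail. I'll press once more from the -x side to make sure it is flush.

>>> {"name": "send_rows", "arguments": {"increments": [[[-0.5, 0, 0, 0, 1], [-1.2, 0, 0, 0, 1], [-1.2, 0, -2, 0, 1], [-1.2, 0, -4, 0, 1], [1, -1.5, -4, 0, 1], [3, -2.7, -4, 0, 1], [4.1, -2.7, -4, 0, 1], [4.1, -2.7, -4, 0, 1], [4.1, -2.7, -4, 0, 1], [4.1, -2.7, -4, 0, 1]]]}}

```text
clock: 10.3
eef_pos: [0.5568, -0.0136, 0.0542]
orientation: [180.0, 0.0, 83.6]
ft_force: [0.4, -0.4, -0.9]
opening: 0.001
finger_force: 0.0
```

>>> {"name": "send_rows", "arguments": {"increments": [[[0, 0, 1.5, 0, 1], [0, 0, 3, 0, 1], [0, 0, 3.7, 0, 1], [0, 0, 3.9, 0, 1], [0, 0, 3.9, 0, 1]]]}}

```text
clock: 10.8
eef_pos: [0.556, -0.0124, 0.015]
orientation: [-179.9, 0.0, 83.7]
ft_force: [0.1, -0.4, 0.3]
opening: 0.0
finger_force: 0.0
```

>>> {"name": "send_rows", "arguments": {"increments": [[[0, 0.4, 0, 0, 1], [0, 0.8, 0, 0, 1], [0, 1.0, 0, 0, 1], [0, 1.1, 0, 0, 1], [0, 1.2, 0, 0, 1], [0, 1.3, 0, 0, 1], [0, 1.4, 0, 0, 1], [0, 1.4, 0, 0, 1]]]}}

```text
clock: 11.6
eef_pos: [0.5681, -0.0136, 0.0152]
orientation: [-179.8, 0.0, 83.7]
ft_force: [-4.5, 0.5, 3.2]
opening: -0.004
finger_force: 2.4
```

>>> {"name": "send_rows", "arguments": {"increments": [[[0, -0.5, 0, 0, 1], [0, -1.5, 0, 0, 1], [0, -2, -1.5, 0, 1], [0, -2, -4, 0, 1], [0, -2, -8, 0, 1], [0, -2, -12, 0, 1], [0, -2, -15.5, 0, 1], [0, -2, -15.5, 0, 1], [0, -2, -15.5, 0, 1]]]}}

```text
clock: 12.5
eef_pos: [0.5509, -0.0118, 0.1722]
orientation: [179.8, -0.0, 83.7]
ft_force: [0.7, -0.5, 0.3]
opening: 0.001
finger_force: 0.0
```

Run:
```python
from h import *
rep('w7.png')
w=load('w7');b=shot('side','s7.png');t=shot('top','t7.png')
c=lambda im,u0,v0,u1,v1,s:cv2.resize(im['frame'][v0:v1,u0:u1][:,:,::-1],s,interpolation=cv2.INTER_CUBIC)
cv2.imwrite('pics/m7.png',np.hstack([c(w,180,60,480,360,(500,500)),c(b,200,150,350,300,(300,500))]))
for im,(u0,v0,u1,v1) in((t,(235,155,275,190)),(b,(225,175,265,225)),(w,(150,0,500,200))):
    h=im['frame'][v0:v1,u0:u1].astype(int);mm=(h[:,:,0]>110)&(h[:,:,1]<70);ys,xs=np.nonzero(mm)
    if len(xs):
        u,v=xs.mean()+u0,ys.mean()+v0
        p=ray(im,u,v,.115)[:2]-O;print('knob',u,v,len(xs),p@ex,p@ey)
p=O+.035*ex
print('seat px',[np.round(proj(w,list(O+x*ex+y*ey)+[.016])) for x,y in((.025,-.025),(.045,-.025),(.045,.045),(.025,.045))])
```

```text
12.5 [ 0.5509 -0.0118  0.1722] tcp stage mm 2.2 9.0 83.71998672695109 [ 0.74 -0.45  0.31]
blob [ 0.5729 -0.0526] [164.7  55.5] -6.35 stage 28.5 -29.2
blob [0.4683 0.0565] [194.7 329.5] 83.75 stage -87.1 68.1
knob 256.14814814814815 171.2962962962963 27 0.035057600812901754 0.1188835335822001
knob 243.1 193.26666666666665 30 0.03345949846604825 0.12125613034008173
knob 351.58187599364067 46.37837837837838 1258 0.04321391688447681 0.11864494116458127
seat px [array([300., 228.]), array([321., 228.]), array([324., 155.]), array([302., 155.])]
```

View pics/m7.png

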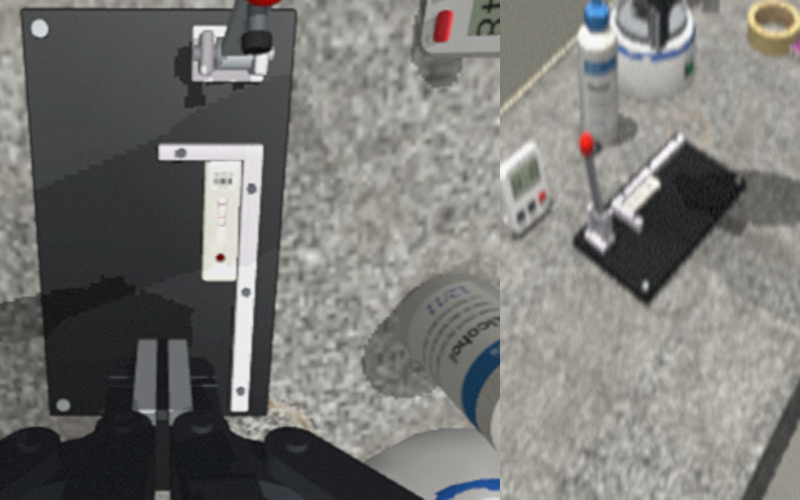

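The crop shows the cassette seated in the corner, against both rails. The clamp is upright, and the knob centre is at stage (35, 119, ~115) mm. I'll go behind the knob.

>>> {"name": "send_rows", "arguments": {"increments": [[[3, 0, 0, 0, 1], [6.5, 0, 0, 0, 1], [10, 0, 0, 0, 1], [13, 0, 0, 0, 1], [14.6, 1.5, 0, 0, 1], [14.6, 3.3, 0, 0, 1], [14.6, 3.3, 0, 0, 1], [14.6, 3.3, 2, 0, 1], [14.6, 3.3, 4.5, 0, 1], [14.6, 3.3, 6.4, 0, 1], [14.6, 3.3, 6.4, 0, 1], [14.6, 3.3, 6.4, 0, 1]]]}}

```text
clock: 13.85
eef_pos: [0.5979, 0.1294, 0.1058]
orientation: [-179.9, 0.1, 83.7]
ft_force: [0.1, 0.3, 0.3]
opening: 0.006
finger_force: 0.0
```

>>> {"name": "send_rows", "arguments": {"increments": [[[-0.6, 0.1, 0, 0, 1], [-1.2, 0.1, 0, 0, 1], [-1.8, 0.1, 0, 0, 1], [-2.4, 0.1, 0, 0, 1], [-3.0, 0.1, 0, 0, 1], [-3.6, 0.1, 0, 0, 1], [-4.2, 0.1, 0, 0, 1], [-4.8, 0.1, 0, 0, 1], [-5.4, 0.1, 0, 0, 1], [-6.0, 0.1, 0, 0, 1], [-6.6, 0.1, 0, 0, 1], [-7.2, 0.1, 0, 0, 1]]]}}

```text
clock: 15.05
eef_pos: [0.5919, 0.0577, 0.1063]
orientation: [-180.0, 0.0, 83.7]
ft_force: [-0.3, -0.4, -0.5]
opening: -0.004
finger_force: 0.2
```

Run:
```python
from h import *
rep('w8.png')
b=shot('side','s8.png')
h=b['frame'][150:260,220:330].astype(int);mm=(h[:,:,0]>110)&(h[:,:,1]<70);ys,xs=np.nonzero(mm);u,v=xs.mean()+220,ys.mean()+150
for a in np.arange(0,1.9,.1): # knob along its known arc
    q=O+.035*ex+(.098-.082*np.cos(a))*ey; e=np.hypot(*(np.array(proj(b,[*q,.036+.082*np.sin(a)]))-[u,v])); print(round(a,1),e.round(1),end=' ; ')
```

```text
15.05 [0.5919 0.0577 0.1063] tcp stage mm 35.7 82.4 83.72888330783641 [-0.26 -0.44 -0.53]
blob [0.5938 0.0558] [60.5 38.4] -6.22 stage 37.7 80.8
blob [0.4755 0.0813] [55.2 33.6] -11.91 stage -82.6 93.5
0.0 18.8 ; 0.1 17.2 ; 0.2 15.7 ; 0.3 14.2 ; 0.4 12.9 ; 0.5 11.6 ; 0.6 10.3 ; 0.7 9.1 ; 0.8 7.9 ; 0.9 6.7 ; 1.0 5.5 ; 1.1 4.4 ; 1.2 3.4 ; 1.3 3.1 ; 1.4 3.6 ; 1.5 5.0 ; 1.6 6.7 ; 1.7 8.8 ; 1.8 11.0 ;
```

>>> {"name": "send_rows", "arguments": {"increments": [[[-0.5, 0, 0, 0, 1], [-1.0, 0, 0, 0, 1], [-1.5, 0, 0, 0, 1], [-1.8, 0, 0, 0, 1], [-1.8, 0, 0, 0, 1]]]}}

```text
clock: 15.65
eef_pos: [0.5901, 0.0395, 0.1065]
orientation: [-180.0, 0.0, 83.7]
ft_force: [-0.1, -0.4, -0.3]
opening: 0.005
finger_force: 0.0
```

>>> {"name": "send_rows", "arguments": {"increments": [[[0, 0, -2, 0, 1], [1, 0, -5, 0, 1], [2, 0, -8, 0, 1], [2, -3, -9, 0, 1], [2, -6, -9, 0, 1], [0, -9, -9, 0, 1], [-3, -10, -9, 0, 1], [-6, -10, -9, 0, 1], [-9, -10, -9, 0, 1], [-9, -10, -9, 0, 1], [-9, -10, -9, 0, 1], [-9, -10, -9, 0, 1]]]}}

```text
clock: 16.85
eef_pos: [0.4814, -0.0369, 0.1966]
orientation: [180.0, -0.0, 83.8]
ft_force: [-0.1, -0.1, 0.3]
opening: -0.001
finger_force: 0.0
```

>>> {"name": "send_rows", "arguments": {"increments": [[[0, 0, 0, 0, 1], [0, 0, 0, 0, 1], [0, 0, 0, 0, 1], [0, 0, 0, 0, 1], [0, 0, 0, 0, 1], [0, 0, 0, 0, 1], [0, 0, 0, 0, 1], [0, 0, 0, 0, 1], [0, 0, 0, 0, 1], [0, 0, 0, 0, 1], [0, 0, 0, 0, 1], [0, 0, 0, 0, 1]]]}}

```text
clock: 18.05
eef_pos: [0.481, -0.0382, 0.1965]
orientation: [180.0, 0.0, 83.7]
ft_force: [-0.3, 0.1, -1.0]
opening: 0.002
finger_force: 0.0
```

Run:
```python
from h import *
rep('w9.png')
w=load('w9');b=shot('side','s9.png');t=shot('top','t9.png')
c=lambda im,u0,v0,u1,v1,s:cv2.resize(im['frame'][v0:v1,u0:u1][:,:,::-1],s,interpolation=cv2.INTER_CUBIC)
cv2.imwrite('pics/m9.png',np.hstack([c(w,0,0,560,420,(500,375)),c(b,220,160,340,250,(300,375))]))
```

```text
18.05 [ 0.481  -0.0382  0.1965] tcp stage mm -64.4 -24.7 83.7294753820996 [-0.33  0.11 -1.03]
blob [ 0.6262 -0.1314] [48.1 75.2] 6.8 stage 89.8 -101.9
blob [ 0.5877 -0.0328] [204.9  31.2] -6.39 stage 41.1 -8.0
blob [0.4674 0.0659] [70.9 36.6] -9.33 stage -89.0 77.4
```

View pics/m9.png

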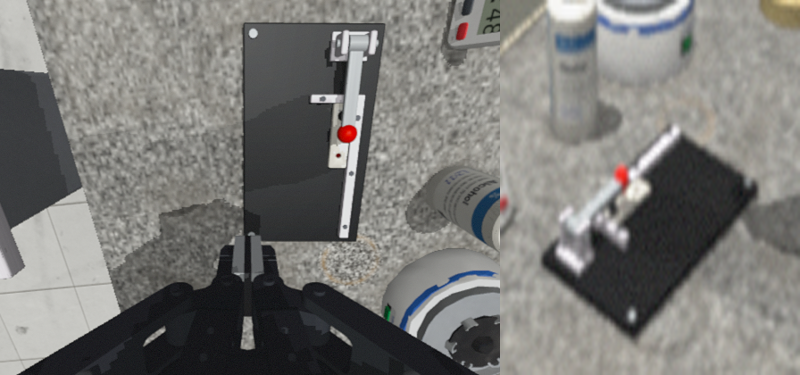

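The clamp arm lies over the cassette, with the knob at crop (347,133). I'll check its angle numerically and how well the cassette fits.

Run:
```python
from h import *
for f,(u0,v0,u1,v1) in(('s9',(220,150,340,250)),('w9',(340,100,440,200)),('t9',(245,160,330,200))):
    im=load(f);h=im['frame'][v0:v1,u0:u1].astype(int);mm=((h[:,:,0]>110)&(h[:,:,1]<70)).astype(np.uint8)
    n,l,s,ce=cv2.connectedComponentsWithStats(mm);k=1+s[1:,4].argmax();u,v=ce[k]+[u0,v0];E=[]
    for a in np.arange(-.2,1.2,.05):
        q=O+.035*ex+(.098-.082*np.cos(a))*ey;E.append((np.hypot(*(np.array(proj(im,[*q,.036+.082*np.sin(a)]))-[u,v])).round(2),a.round(2)))
    print(f,s[k,4],sorted(E)[:3])
w=load('w9');c=w['frame'][90:200,340:430]
g=w['frame'].min(2)
print([np.round(proj(w,list(O+x*ex+y*ey)+[.016]),1) for x,y in((.025,-.025),(.045,-.025))])
for v in (165,172,180): print(v,g[v,365:412].tolist())
```

```text
s9 10 [(np.float64(0.62), np.float64(0.05)), (np.float64(0.79), np.float64(-0.0)), (np.float64(1.7), np.float64(0.1))]
w9 326 [(np.float64(0.65), np.float64(0.05)), (np.float64(0.91), np.float64(-0.0)), (np.float64(2.19), np.float64(0.1))]
t9 16 [(np.float64(0.64), np.float64(-0.1)), (np.float64(0.65), np.float64(-0.05)), (np.float64(0.74), np.float64(-0.0))]
[array([367. , 187.9]), array([387.1, 187.9])]
165 [56, 54, 45, 54, 102, 171, 202, 204, 205, 206, 207, 207, 208, 211, 217, 224, 225, 225, 225, 224, 225, 225, 226, 225, 194, 115, 157, 212, 226, 225, 225, 225, 226, 225, 225, 227, 196, 96, 57, 57, 57, 56, 57, 57, 56, 56, 57]
172 [54, 51, 49, 83, 154, 194, 203, 202, 205, 208, 204, 175, 112, 65, 56, 87, 150, 194, 206, 205, 206, 216, 224, 202, 138, 145, 205, 226, 226, 225, 224, 225, 225, 226, 226, 198, 102, 53, 54, 55, 58, 60, 58, 56, 55, 56, 60]
180 [49, 54, 82, 135, 184, 204, 204, 204, 204, 207, 210, 214, 215, 214, 214, 215, 216, 215, 212, 207, 204, 204, 178, 111, 133, 200, 225, 226, 225, 225, 225, 225, 226, 226, 197, 102, 54, 55, 53, 55, 57, 55, 55, 56, 57, 59, 93]
```

>>> {"name": "send_rows", "arguments": {"increments": [[[0, 0, 0, 0, 1], [0, 0, 0, 0, 1], [0, 0, 0, 0, 1], [0, 0, 0, 0, 1], [0, 0, 0, 0, 1], [0, 0, 0, 0, 1], [0, 0, 0, 0, 1], [0, 0, 0, 0, 1], [0, 0, 0, 0, 1], [0, 0, 0, 0, 1]]]}}

```text
clock: 19.2
eef_pos: [0.481, -0.0382, 0.1965]
orientation: [-180.0, -0.0, 83.7]
ft_force: [0.1, 0.9, -0.1]
opening: -0.001
finger_force: 0.0
```

```bash
python3 -c "
from workcell import r
print(r.sign_off())"
```

```text
the job is handed in; nothing more can be done
None
```

The cassette was slid into the corner against both rails, the clamp arm was tipped down onto it (angle about 0 rad in the images), and the job was handed in at about 19 s with the arm clear and the vials, pouch and marker left alone.

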